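# Dock the hot pan over the lip

### The job

Slide the closed steel food pan up the ramp of the warming dock, lengthways between the guides, and over the lip, pushing the sprung end plate back far enough to get its rear end down behind the lip, so that it lies flat on the bay floor, caught between the lip and the end plate. Keep the pan upright and on its underside throughout, do not drive the end plate to its hard stop, and leave everything else on the counter where it is.

Things in the scene. Friction and masses are not known exactly. Their poses are not given: they have to be found in the camera images.
- dock: Low bare-metal warming dock, fixed. Origin: toe of its ramp, mid-width, at counter level. x points along the dock, up the ramp into the bay; y to the left of that; z up. Ramp from x=0 (height 0) to x=120 mm (height 24), then a level crest to x=128 mm. Behind it the bay floor, height 16 mm, runs to a grey housing at x=314 to 364 mm (66 high).
- mouth (a point): Centre of the dock's mouth, dock x=0, at the height of the guides' tops (40 mm above the counter). Two upright side guides 4 mm thick run from dock x=30 to 290 mm, 116 mm apart inside, level tops; before that they flare, from 116 mm apart at x=30 to about 160 mm at x=-14 mm.
- lip (a point): Point on the lip, mid-width: the bay-side edge of the crest (dock x=128 mm, 24 mm above the counter), where a sharp step drops 8 mm to the bay floor. A pan whose rear still lies on the lip, or hangs on the pusher, slopes nose-down by about 0.05 rad, and the end plate drives it back when it is let go; its rear has to go down behind the lip first. Axes as the dock.
- end_plate (a joint): Sprung end plate of the bay: black, 100 wide, heights 17 to 57 mm, facing the lip. Value in m: 0 = free, its face 150 mm from the lip (dock x=278 mm); grows as it is pushed back along dock +x; hard stop at 0.022. Spring: 5 N when free, plus 0.45 N per mm. A pan lying behind the lip holds it pressed in by about 6 mm or more.
- pan_center (a point): Centre (30 mm above the underside) of the closed steel food pan: 156 long (its x), 104 wide (y), 60 high (z); upright walls to 56 mm, above them a flat fixed lid 144 x 92 x 4 mm, no handle. 0.45 to 0.9 kg. Too wide for a gripper; both ends alike. It stands on the counter before the ramp, off line and askew.
- salt: Bystander: white shaker, 52 mm across, 110 high, standing beside the dock. Origin under its centre.
- pepper: Bystander: dark wooden shaker, 52 mm across, 110 high, standing beside the dock. Origin under its centre.
- can: Bystander: drinks can, 66 mm across, 115 high, standing beside the dock. Origin under its centre.
- can2: Bystander: drinks can, 66 mm across, 115 high, standing at the far right of the counter. Origin under its centre.
- tub: Bystander: sauce tub, 72 mm across, 45 high, standing on the right of the counter. Origin under its centre.
- carton: Bystander: flat carton 100 x 200 x 45 mm, lying at the right end of the counter. Origin under its centre.
- tongs: Bystander: steel tongs 220 mm long lying beyond the work area. Origin at the middle, on the counter.
Things that resemble listed ones, but are neither listed nor needed, are in the scene too. Leave any black, brown or turquoise look-alike of the part that bears pan_center alone.

How it is judged:
By the outcome, as a careful person would: the job done as asked, in the order asked, and still so for the second after the job is handed in, with the robot touching nothing.
It also fails if it takes over 72 s, if anything falls off the work surface, if the arm or the gripper's body presses on something with over 40 N, if the wrist force passes 120 N, or if a joint passes its speed limit or range.

### The arm

A 7-joint arm with a two-finger parallel gripper is mounted at the origin on the work surface. World frame = base frame: x ahead of the robot, y to its left, z up, the work surface at z = 0. Lengths are in m, angles in rad, forces in N, time in s.
With the tool pointing down it reaches from about 0.425 to 0.95 m from the base axis. Payload 4.7 kg.
Tool frame: the origin (TCP) lies at the very end of the fingers, on their centre line; the grasp point (between the pads) lies 19 mm behind it; x points along the fingers, y is the direction in which the jaws open and shut, and the axes are right-handed (so a half turn about x gives the same grasp; the last joint's range is limited). The gripper opens to 87 mm and grips with 3 to 60 N. Pads are 19 mm wide; open, the fingers measure 117 mm over their backs; the gripper's body (75 mm by 190 mm) begins 51 mm behind the grasp point.
Start: joints at [1.32, 0.469, -0.049, 1.532, 0.024, 1.141, -0.082], TCP at [0.149, -0.658, 0.223] pointing down, gripper open.
Joint ranges: [-2.59, 2.59], [-0.33, 1.99], [-1.39, 1.29], [0.1, 2.45], [-1.04, 4.18], [0.21, 1.99], [-2.66, 2.66]. Speed limits (rad/s): [2.57, 2.57, 3.14, 3.14, 3.14, 3.14, 3.14].

### API

Orientations are given as [roll, pitch, yaw] about the fixed x, y, z axes, in that order (R = Rz(yaw) Ry(pitch) Rx(roll)).
In Python, from rig import r gives the robot as it stands.
- The arm moves only by the tool apply_moves, never from a script. Its argument "rows" is a list of rows, each a list of 6 numbers: the shift along the world's x, y, z in cm, then the turn, a rotation vector about the world's x, y, z in rad. A call has 1 to 20 rows; each row shifts and turns the commanded pose from where the row before left it; what a row does not reach is not made up. A row lasts 1/8 s, in which the tool goes at most 62.5 mm and 10.7 degrees, less where a joint would pass 70% of its speed; a pose out of reach is approached as far as the arm can. A call with a gripper value outside its range is refused whole. "hand" is the opening, from 0 (shut) to 1 (fully open), set as the call begins (left out, the last holds). The fingers move at their own pace and stop on an object; "newtons" is the grip in N (left out, the last holds). Time passes only in rows, so rows that do not move let the fingers close. It gives the time, the measured TCP pose, the force and the opening at its end, in the units of the state.
- r.get_state(): the state, without advancing time (a new reading comes with each control period).
- r.camera(name): name is "scene" or "top" or "wrist"; returns (picture, depth): 400x640x3 uint8, red, green, blue; 400x640 float32, m along the optical axis (not along the pixel's ray), 0 where there is no reading.
- r.camera_model(name): a dict with "fx", "fy", "cx", "cy" (pixels), "k1" (the pictures are not rectified: a ray, as slopes to the right and down, at radius r is drawn at 1 + k1 r^2 times it, then the intrinsics apply), "rvec" (rotation vector, rad) and "tvec" (3), from world to camera coordinates, as OpenCV has them. Camera axes: x right, y down, z forward; pixel columns grow to the right and rows downward; lengths in m; the calibration is good to about 2 mm. A picture is of the moment at which its call begins: read the wrist's pose just before it. camera_model takes no time and is no camera call; for the wrist camera it gives the pose at the moment of the call.
- r.finish_job(): hands the job in, once; it reports no verdict.
The state is a dict: "clock": time; "joints": joint angles; "qd": joint speeds; "joint_torque": joint torques, N m; "tool_pos": TCP position; "ee_rot": TCP orientation; "force": force on the tool from outside, world axes, zero at the start; "ft_torque": the same for the moment, N m; "gripper_width": finger opening in m.
Only numpy, scipy, OpenCV 4.12 (cv2) and the standard library are available. Lean on these libraries where they do the work, as an engineer would, in place of code of your own. Each camera call takes 0.05 s, during which the arm holds its last target.

## Working session

There is one attempt and no reset: what is moved stays moved. The work goes in short steps, Python scripts to look and compute and a tool call to move; the robot and the scene stay as the last step left them, time stands still between calls to the robot, and variables do not carry over. Pictures are saved under pics/ and viewed, and the job is handed in when it is done.

Besides the shell and the picture viewer there is one more tool, called after "Emit:" by a JSON object that holds its "method" and its "body". apply_moves: Moves the arm, as the interface text tells. Its arguments: {"type":"object","properties":{"rows":{"type":"array","items":{"type":"array","items":{"type":"number"}}},"hand":{"type":"number"},"newtons":{"type":"number"}},"required":["rows"]}

```bash
ls; mkdir -p pics
cat > h.py <<'E'
import numpy as np,cv2
from rig import r
def cam(n):
    m=r.camera_model(n); im,d=r.camera(n); return m,im,d
def pts(m,d):
    K=np.array([[m['fx'],0,m['cx']],[0,m['fy'],m['cy']],[0,0,1.]])
    v,u=np.mgrid[0:400,0:640]
    p=np.stack([u,v],-1).reshape(-1,1,2).astype(float)
    n=cv2.undistortPoints(p,K,np.array([m['k1'],0,0,0.])).reshape(400,640,2)
    c=np.dstack([n[...,0]*d,n[...,1]*d,d])
    R=cv2.Rodrigues(np.array(m['rvec'],float))[0]
    return (c-np.array(m['tvec']).ravel())@R
E
python3 - <<'E'
from h import *
print(r.get_state())
for n in ['top','scene']:
    m,im,d=cam(n);print(n,m)
    np.savez('pics/%s0.npz'%n,im=im,d=d,P=pts(m,d))
    cv2.imwrite('pics/%s0.png'%n,im[...,::-1])
E
```

```text
pics
{'clock': 0.0, 'joints': array([ 1.32009419,  0.46941263, -0.04856702,  1.5336766 ,  0.02410584,
        1.14101164, -0.08232002]), 'qd': array([ 5.82317134e-05, -3.49186332e-04,  7.34492937e-04, -7.40317778e-04,
        1.07787253e-04, -2.89925171e-04,  7.98282396e-04]), 'joint_torque': array([-2.73195310e-04, -5.07974875e+01, -8.07118881e-02, -2.36156237e+01,
       -6.11653319e-02,  3.78447119e-02,  1.77331999e-04]), 'tool_pos': array([ 0.14835239, -0.65788444,  0.22152612]), 'ee_rot': array([-1.5244779 ,  1.56887383,  1.83890565]), 'force': array([ 0.90895877, -0.35639958,  0.68590243]), 'ft_torque': array([-0.01322291,  0.02268365, -0.00367907]), 'gripper_width': 0.08679574362900845}
top {'fx': 431.00930410761487, 'fy': 431.00930410761487, 'cx': 319.8936014212491, 'cy': 194.5124986874462, 'k1': 0.00771655645239943, 'rvec': array([ 2.18522802, -2.2061719 ,  0.11004888]), 'tvec': array([-0.144282  ,  0.52192086,  1.30537788])}
scene {'fx': 462.4994345667402, 'fy': 462.4994345667402, 'cx': 316.6771750796034, 'cy': 197.51881829366982, 'k1': -0.1318242312182305, 'rvec': array([ 1.04652825,  2.43491096, -0.98222058]), 'tvec': array([ 0.43486344, -0.15008011,  1.67067601])}
```

View pics/top0.png

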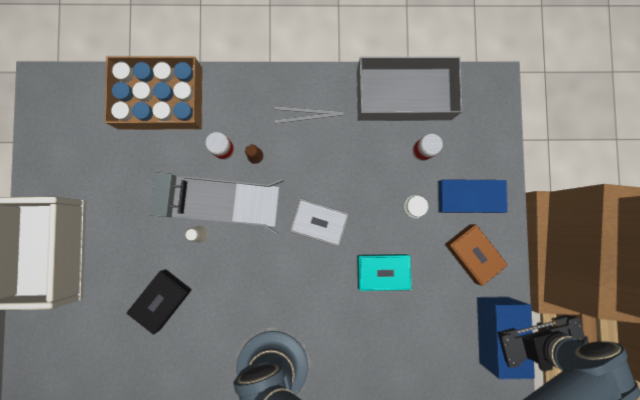

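View pics/scene0.png

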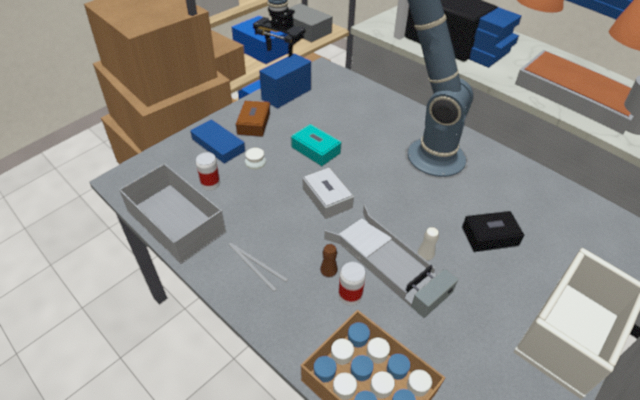

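Run:
```python
from h import *
z=np.load('pics/top0.npz');im,P=z['im'],z['P']
c=cv2.resize(im[160:260,140:360],None,fx=3.6,fy=3.6,interpolation=cv2.INTER_CUBIC)
cv2.imwrite('pics/c1.png',c[...,::-1])
for n in ['top','scene']:
  z=np.load('pics/%s0.npz'%n);im,P=z['im'],z['P']
  X,Y,Z=P[...,0],P[...,1],P[...,2]
  print(n,'table z',np.median(Z[(abs(X-.3)<.05)&(abs(Y-.0)<.2)]))
  def rect(name,mask):
    q=P[mask][:,:2].astype(np.float32); 
    print(name,len(q),cv2.minAreaRect(q*1000), np.median(Z[mask])*1000)
  reg=(X>.35)&(X<.56)&(Y<.05)&(Y>-.2)
  rect('panlid',reg&(Z>.053)&(Z<.068))
  reg=(X>.35)&(X<.65)&(Y<.55)&(Y>.06)
  rect('guides',reg&(Z>.034)&(Z<.045)&(Y<.35)&(Y>.13))
  rect('housing',reg&(Z>.06)&(Z<.072))
  rect('dockall',reg&(Z>.006)&(Z<.072)&(X<.58))
```

```text
top table z 7.631017223705489e-05
panlid 1533 ((436.7474670410156, -141.20953369140625), (150.3588409423828, 103.41461944580078), 72.2210693359375) 59.780398954255666
guides 288 ((510.6109619140625, 219.028076171875), (255.3813018798828, 175.87255859375), 0.47753435373306274) 39.845384086195644
housing 768 ((547.0529174804688, 253.59300231933594), (185.6132354736328, 273.20916748046875), 72.4977035522461) 65.68859109657961
dockall 4367 ((465.4930419921875, 301.3987731933594), (229.0062713623047, 484.68658447265625), 0.7305122017860413) 18.77926079102241
scene table z -0.0005920755856074182
panlid 968 ((437.03948974609375, -140.40341186523438), (152.89718627929688, 103.04802703857422), 71.94135284423828) 58.92790971606744
guides 426 ((515.942138671875, 232.5411376953125), (218.35804748535156, 223.1083526611328), 23.941234588623047) 39.121378556404146
housing 792 ((568.70703125, 229.99319458007812), (203.40811157226562, 307.08624267578125), 57.16294479370117) 65.19177136132106
dockall 4407 ((465.93951416015625, 303.4670715332031), (227.9561767578125, 486.8050842285156), 0.03166785463690758) 20.51658078704572
```

View pics/c1.png

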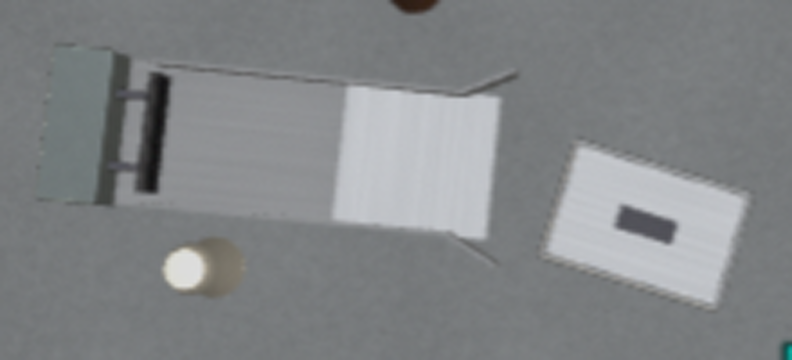

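Run:
```python
from h import *
for n in ['top','scene']:
  z=np.load('pics/%s0.npz'%n);im,P=z['im'],z['P']
  X,Y,Z=P[...,0],P[...,1],P[...,2]
  def comps(name,m,mn):
    k,l,s,_=cv2.connectedComponentsWithStats(m.astype(np.uint8),connectivity=8)
    for i in range(1,k):
      if s[i,4]>mn:
        q=P[l==i][:,:2].astype(np.float32)*1000
        (c,sz,a)=cv2.minAreaRect(q)
        print(name,s[i],np.round(c,1),np.round(sz,1),round(a,2))
  reg=(X>.35)&(X<.65)&(Y<.6)&(Y>-.05)
  comps('guide',reg&(Z>.034)&(Z<.044),12)
  comps('tall',reg&(Z>.045),30)
  comps('hous',reg&(Z>.060)&(Z<.072),100)
  comps('floor',reg&(Z>.012)&(Z<.0185),60)
  m=reg&(Z>.004)&(Z<.02)&(Y<.13)&(Y>0)&(X>.42)&(X<.56)
  # ramp plane fit
  q=P[m];A=np.c_[q[:,:2],np.ones(len(q))]
  for _ in range(4):
    s=np.linalg.lstsq(A,q[:,2],rcond=None)[0]; e=abs(A@s-q[:,2]);k=e<.0025;A=A[k];q=q[k]
  print('ramp',len(q),s,'slope',np.hypot(*s[:2]),'dir',np.degrees(np.arctan2(s[1],s[0])))
```

```text
guide [248 158  12   4  16] [628.3  52.6] [34.   8.8] 88.37
guide [182 176  66   8  96] [566.6 169.5] [197.1   4.6] 83.83
guide [266 179  17   7  25] [557.5 -10.3] [ 4.  51.6] 21.42
guide [249 183  16   3  25] [552.9  43. ] [45.8  4.2] 84.08
guide [171 185  10   8  21] [545.2 287.8] [14.2 33.1] 32.73
guide [170 194   3  12  15] [508.  300.3] [ 3.1 33.2] 83.0
guide [182 196   2  13  13] [500.1 264.5] [ 2.1 35.9] 80.58
guide [ 76 203   6  24  46] [465.8 569.5] [68.4 10.5] 6.13
guide [179 216  16   3  22] [454.9 252.6] [46.   3.8] 84.2
guide [196 218  33   4  43] [446.8 176.1] [97.   3.8] 83.96
guide [230 221   9   2  13] [440.  110.2] [24.6  3. ] 89.36
guide [240 222  17   3  22] [435.2  68.3] [47.8  3.5] 84.18
guide [258 224  20  10  29] [419.9   8.8] [62.9  7.2] 61.45
guide [ 77 228   3  26  50] [388.8 570. ] [ 5.3 73.7] 89.86
guide [199 228   6  12  21] [406.2 205.5] [33.3 11. ] 9.18
tall [207 148  23  10 154] [641.9 148.9] [51.9 15.8] 89.49
tall [245 148  15  12 138] [637.3  51.4] [38.2 24.7] 89.04
tall [150 172  23  45 813] [522.6 319.6] [ 58.4 128. ] 84.7
tall [176 180   9  34 13
[... 986 characters left out ...]
all [324 244  13  22 104] [639.9  55.4] [36.9 20.2] 89.08
tall [350 262  16  16  69] [642.5 152.8] [51.8 14.7] 89.95
tall [406 264  27  24 138] [514.7 267.4] [ 12.  103.2] 84.85
tall [413 269  45  42 877] [522.9 321. ] [ 59.3 129.9] 81.79
tall [519 279  49  72 846] [432.3 583.8] [164.6  29.6] 1.0
hous [414 269  44  38 750] [522.7 323.8] [ 51.5 129.5] 82.96
floor [353 228  31  23 248] [486.   67.3] [ 47.9 102.4] 87.0
floor [ 367  240   59   50 1182] [497.3 185.2] [145.  105.6] 84.06
floor [417 276  15  13  67] [499.  279.7] [16.  51.5] 85.3
floor [394 288  27  25 129] [559.2 281.5] [94.3 45.8] 81.91
ramp 437 [-0.00060358  0.08156724  0.00773678] slope 0.08156946853719452 dir 90.42396852277334
```

```bash
cat >> h.py <<'E'
from scipy.spatial.transform import Rotation as Ro
O=np.array([.4867,-.0141]);YD=np.radians(83.9)
U=np.array([np.cos(YD),np.sin(YD)]);V=np.array([-U[1],U[0]])
def todock(p): d=np.asarray(p)[:2]-O; return np.array([d@U,d@V])*1000
def fromdock(a,b): return O+U*a/1000+V*b/1000
def st():
    s=r.get_state();R=Ro.from_euler('xyz',s['ee_rot']).as_matrix()
    print('t',s['clock'],'tcp',s['tool_pos'].round(4),'F',s['force'].round(1),'w',round(s['gripper_width'],3));print(R.round(3)); print('q',s['joints'].round(2),'dock',todock(s['tool_pos']).round(1),'jaw yaw deg',np.degrees(np.arctan2(R[1,1],R[0,1])).round(1))
    return s,R
def pan(n='top',tag=None,zlo=.052,zhi=.068):
    m,im,d=cam(n);P=pts(m,d)
    if tag: cv2.imwrite('pics/%s.png'%tag,im[...,::-1])
    X,Y,Z=P[...,0],P[...,1],P[...,2]
    k=(X>.33)&(X<.62)&(Y<.06)&(Y>-.32)&(Z>zlo)&(Z<zhi)
    kk,l,s,_=cv2.connectedComponentsWithStats(k.astype(np.uint8))
    i=1+np.argmax(s[1:,4]); q=P[l==i][:,:2].astype(np.float32)*1000
    c,sz,a=cv2.minAreaRect(q)
    if sz[0]<sz[1]: a-=90
    a%=180
    print('pan',np.round(c,1),np.round(sz,1),round(a,1),'dock',todock(np.array(c)/1000).round(1),round(a-83.9,1))
    return m,im,d,P
E
python3 - <<'E'
from h import *
st()
E
```

```text
t 0.1 tcp [ 0.1484 -0.6579  0.2216] F [-0.3 -0.4  0.7] w 0.087
[[-0.     0.22  -0.975]
 [ 0.002 -0.975 -0.22 ]
 [-1.    -0.002  0.   ]]
q [ 1.32  0.47 -0.05  1.53  0.02  1.14 -0.08] dock [-676.1  268. ] jaw yaw deg -77.3
```

Emit:
{"method": "apply_moves", "body": {"rows": [[2.5,5.1,-0.8,0,0,-0.0534],[2.5,5.1,-0.8,0,0,-0.0534],[2.5,5.1,-0.8,0,0,-0.0534],[2.5,5.1,-0.8,0,0,-0.0534],[2.5,5.1,-0.8,0,0,-0.0534],[2.5,5.1,-0.8,0,0,-0.0534],[2.5,5.1,-0.8,0,0,-0.0534],[2.5,5.1,-0.8,0,0,-0.0534],[2.5,5.1,-0.8,0,0,-0.0534],[2.5,5.1,-0.8,0,0,-0.0534],[0,0,0,0,0,0]], "hand": 0.69}}

```text
clock: 1.48
tool_pos: [0.3997, -0.1443, 0.1422]
ee_rot: [-1.066, 1.569, 1.773]
force: [-0.3, -1.1, -0.3]
gripper_width: 0.0598
```

Run:
```python
from h import *
st()
```

```text
t 1.475 tcp [ 0.3997 -0.1443  0.1422] F [-0.3 -1.1 -0.3] w 0.06
[[-0.    -0.299 -0.954]
 [ 0.002 -0.954  0.299]
 [-1.    -0.001  0.001]]
q [ 0.52  0.18 -0.3   2.17  0.07  0.8  -1.7 ] dock [-138.7   72.6] jaw yaw deg -107.4
```

Emit:
{"method": "apply_moves", "body": {"rows": [[-1.5,0.5,0,0,0,0],[-1.5,0.5,0,0,0,0],[-1.5,0.4,0,0,0,0],[0,0,0,0,0,0]]}}

```text
clock: 1.98
tool_pos: [0.3517, -0.1348, 0.1426]
ee_rot: [1.223, 1.57, -2.232]
force: [0.0, -0.6, -0.3]
gripper_width: 0.06
```

Run:
```python
from h import *
st()
```

```text
t 1.975 tcp [ 0.3517 -0.1348  0.1426] F [ 0.  -0.6 -0.3] w 0.06
[[-0.001 -0.309 -0.951]
 [-0.001 -0.951  0.309]
 [-1.     0.001  0.   ]]
q [ 0.54  0.1  -0.3   2.26  0.04  0.78 -1.68] dock [-134.4  121.4] jaw yaw deg -108.0
```

Emit:
{"method": "apply_moves", "body": {"rows": [[0,0,-2.2,0,0,0],[0,0,-2.2,0,0,0],[0,0,-2.2,0,0,0],[0,0,-2.2,0,0,0],[0,0,-2.2,0,0,0],[0,0,0,0,0,0]]}}

```text
clock: 2.72
tool_pos: [0.3529, -0.1344, 0.0317]
ee_rot: [-0.061, 1.568, 2.768]
force: [0.8, 1.0, 0.1]
gripper_width: 0.0601
```

Run:
```python
from h import *
st()
m,im,d=cam('scene')
cv2.imwrite('pics/s2.png',cv2.resize(im[100:300,230:500],None,fx=2.9,fy=2.9)[...,::-1])
```

```text
t 2.725 tcp [ 0.3529 -0.1344  0.0317] F [0.8 1.  0.1] w 0.06
[[-0.002 -0.307 -0.952]
 [ 0.001 -0.952  0.307]
 [-1.    -0.     0.003]]
q [ 0.48  0.32 -0.26  2.36  0.18  0.48 -1.81] dock [-133.9  120.2] jaw yaw deg -107.9
```

View pics/s2.png

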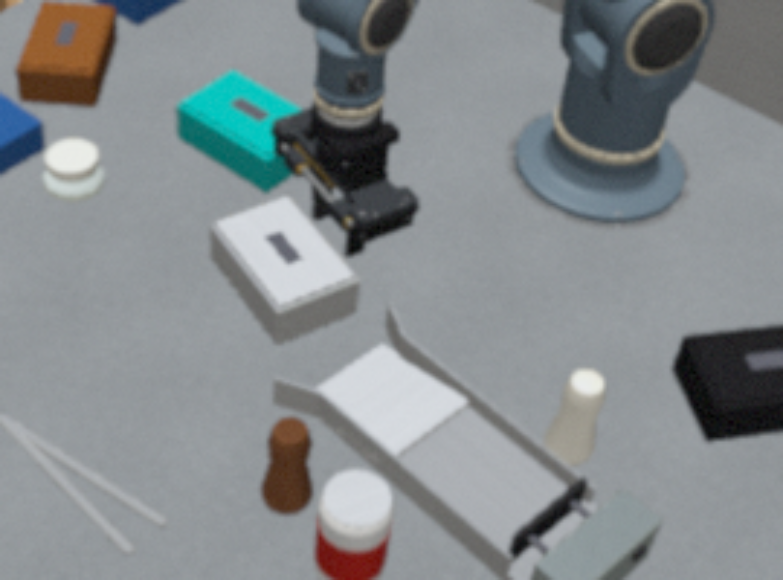

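Emit:
{"method": "apply_moves", "body": {"rows": [[0.7,-0.2,0,0,0,0],[0.6,-0.2,0,0,0,0],[0.3,-0.1,0,0,0,0],[0.3,-0.1,0,0,0,0],[0.37,-0.17,0,0,0,0.0206],[0.37,-0.17,0,0,0,0.0206],[0.37,-0.17,0,0,0,0.0206],[0.37,-0.17,0,0,0,0.0206],[0.37,-0.17,0,0,0,0.0206],[0,0,0,0,0,0]]}}

```text
clock: 4.03
tool_pos: [0.3921, -0.1492, 0.0327]
ee_rot: [-3.072, 1.569, -0.139]
force: [-0.8, -0.1, -0.6]
gripper_width: 0.0597
```

Run:
```python
from h import *
st()
m,im,d,P=pan('top','t3');pan('scene','s3')
```

```text
t 4.025 tcp [ 0.3921 -0.1492  0.0327] F [-0.8 -0.1 -0.6] w 0.06
[[ 0.002 -0.207 -0.978]
 [-0.    -0.978  0.207]
 [-1.    -0.    -0.002]]
q [ 0.5   0.37 -0.28  2.27  0.2   0.52 -1.72] dock [-144.4   79.8] jaw yaw deg -102.0
pan [ 470.1 -148.9] [155.7  79.3] 78.4 dock [-135.8    2.1] -5.5
pan [ 451.2 -143.4] [159.2 122.4] 76.5 dock [-132.4   21.6] -7.4
```

View pics/t3.png

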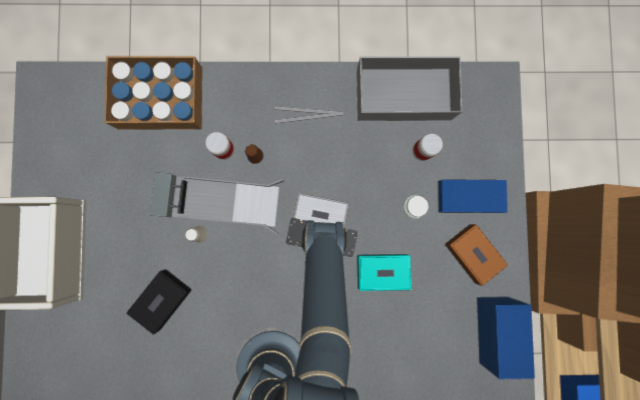

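Emit:
{"method": "apply_moves", "body": {"rows": [[0.28,-0.17,0,0,0,0.0206],[0.28,-0.17,0,0,0,0.0206],[0.28,-0.17,0,0,0,0.0206],[0.28,-0.17,0,0,0,0.0206],[0.28,-0.17,0,0,0,0.0206],[0,0,0,0,0,0],[-1.0,0.1,0,0,0,0],[-1.5,0.2,0,0,0,0],[-2.0,0.2,0,0,0,0],[-2,0.2,0,0,0,0]]}}

```text
clock: 5.38
tool_pos: [0.3386, -0.1502, 0.0326]
ee_rot: [2.193, 1.57, -1.055]
force: [-0.1, 0.1, 0.1]
gripper_width: 0.0603
```

Run:
```python
from h import *
st()
m,im,d,P=pan('top','t4');pan('scene','s4')
```

```text
t 5.375 tcp [ 0.3386 -0.1502  0.0326] F [-0.1  0.1  0.1] w 0.06
[[ 0.    -0.106 -0.994]
 [-0.    -0.994  0.106]
 [-1.     0.    -0.   ]]
q [ 0.58  0.32 -0.32  2.37  0.21  0.47 -1.59] dock [-151.1  132.8] jaw yaw deg -96.1
pan [ 471.9 -148.7] [155.8 103.4] 83.9 dock [-135.4    0.4] -0.0
pan [ 472.1 -147. ] [160.2 105.6] 83.7 dock [-133.7    0.4] -0.2
```

View pics/t4.png

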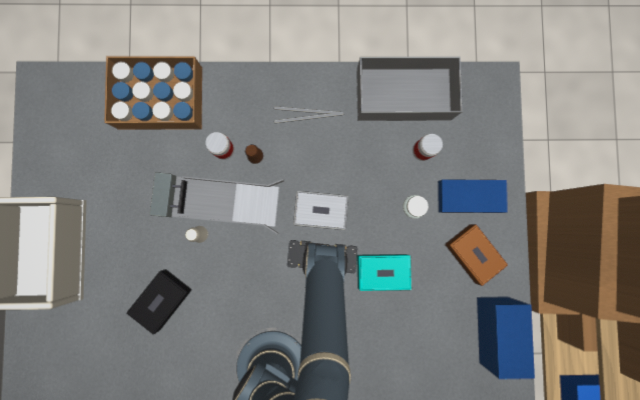

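Emit:
{"method": "apply_moves", "body": {"rows": [[0,0,3.9,0,0,0],[0,0,3.9,0,0,0],[0,0,3.9,0,0,0],[1.21,-1.175,0,0,0,0.157],[1.21,-1.175,0,0,0,0.157],[1.21,-1.175,0,0,0,0.157],[1.21,-1.175,0,0,0,0.157],[1.21,-1.175,0,0,0,0.157],[1.21,-1.175,0,0,0,0.157],[1.21,-1.175,0,0,0,0.157],[1.21,-1.175,0,0,0,0.157],[1.21,-1.175,0,0,0,0.157],[1.21,-1.175,0,0,0,0.157],[0,0,0,0.124,-0.0133,0],[0,0,0,0.124,-0.0133,0],[0,0,0,0,0,0]]}}

```text
clock: 7.48
tool_pos: [0.4604, -0.271, 0.1487]
ee_rot: [-3.14, 1.322, 1.459]
force: [-0.1, -0.5, 0.9]
gripper_width: 0.0604
```

Run:
```python
from h import *
st()
m,im,d=cam('scene')
cv2.imwrite('pics/s5.png',cv2.resize(im[60:300,190:500],None,fx=2.5,fy=2.5)[...,::-1])
```

```text
t 7.475 tcp [ 0.4604 -0.271   0.1487] F [-0.1 -0.5  0.9] w 0.06
[[ 0.027  0.994 -0.109]
 [ 0.245 -0.113 -0.963]
 [-0.969 -0.    -0.246]]
q [ 1.05  0.46 -0.62  1.85  0.03  1.    0.34] dock [-258.2   -1.2] jaw yaw deg -6.5
```

View pics/s5.png

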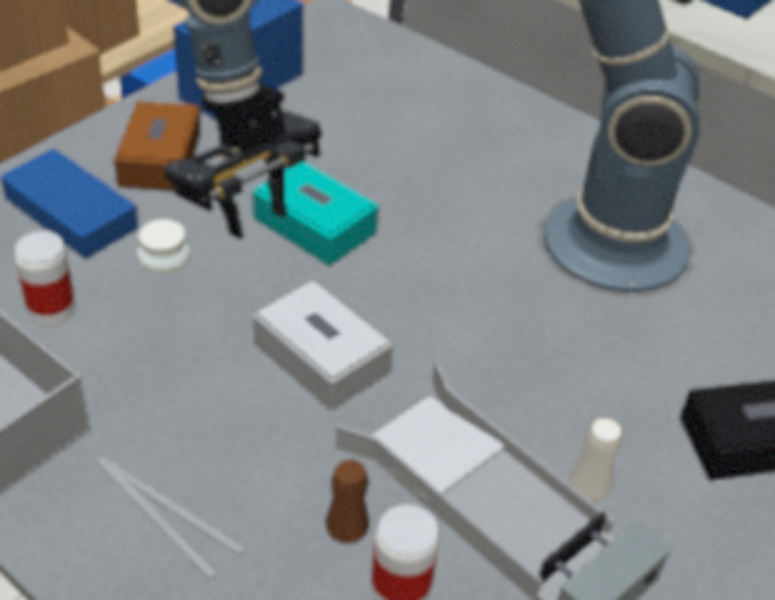

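Run:
```python
import numpy as np
z=np.load('pics/top0.npz');im,P=z['im'].astype(int),z['P']
k=(im[...,1]>140)&(im[...,0]<60)&(P[...,2]>.02)
q=P[k];print(len(q),q.min(0),q.max(0))
k=(P[...,2]>.02)&(P[...,0]>.38)&(P[...,0]<.6)&(P[...,1]<-.3)&(P[...,1]>-.5)
q=P[k];print(q.min(0),q.max(0))
```

```text
1646 [ 0.23240902 -0.41466287  0.04837023] [ 0.42203314 -0.11465626  1.3438646 ]
[ 0.44848931 -0.47444939  0.02009083] [ 0.51330469 -0.40872631  0.05335888]
```

Emit:
{"method": "apply_moves", "body": {"rows": [[0,0,-3,0,0,0],[0,0,-3,0,0,0],[0,0,-3,0,0,0],[0,0,-2.9,0,0,0],[0,0,0,0,0,0]]}}

```text
clock: 8.15
tool_pos: [0.4602, -0.2656, 0.0296]
ee_rot: [-3.129, 1.32, 1.479]
force: [0.0, -0.4, 0.2]
gripper_width: 0.0601
```

Run:
```python
from h import *
st()
```

```text
t 8.15 tcp [ 0.4602 -0.2656  0.0296] F [ 0.  -0.4  0.2] w 0.06
[[ 0.023  0.995 -0.101]
 [ 0.247 -0.104 -0.963]
 [-0.969 -0.003 -0.248]]
q [ 0.99  0.62 -0.56  1.93  0.12  0.77  0.31] dock [-252.9   -0.4] jaw yaw deg -5.9
```

Emit:
{"method": "apply_moves", "body": {"rows": [[0.053,0.497,0,0,0,0],[0.053,0.497,0,0,0,0],[0.053,0.497,0,0,0,0],[0.053,0.497,0,0,0,0],[0.053,0.497,0,0,0,0],[0.053,0.497,0,0,0,0],[0.053,0.497,0,0,0,0],[0.053,0.497,0,0,0,0],[0.053,0.497,0,0,0,0],[0.053,0.497,0,0,0,0],[0.053,0.497,0,0,0,0],[0.053,0.497,0,0,0,0],[0.053,0.497,0,0,0,0],[0.053,0.497,0,0,0,0],[0.053,0.497,0,0,0,0],[0.053,0.497,0,0,0,0],[0,0,0,0,0,0]]}}

```text
clock: 10.28
tool_pos: [0.4695, -0.1874, 0.0306]
ee_rot: [-3.14, 1.32, 1.466]
force: [-0.0, -0.3, 0.0]
gripper_width: 0.0601
```

Run:
```python
from h import *
st()
m,im,d,P=pan('top','t6',zhi=.075);pan('scene','s6',zhi=.075)
cv2.imwrite('pics/t6.png',cv2.resize(im[140:300,130:400],None,fx=2.9,fy=2.9)[...,::-1])
```

```text
t 10.275 tcp [ 0.4695 -0.1874  0.0306] F [-0.  -0.3  0. ] w 0.06
[[ 0.026  0.994 -0.103]
 [ 0.246 -0.106 -0.963]
 [-0.969 -0.    -0.248]]
q [ 0.89  0.58 -0.58  2.01  0.1   0.7   0.2 ] dock [-174.1   -1.3] jaw yaw deg -6.1
pan [477.5 -97.6] [155.8 103.5] 84.1 dock [-84.    0.3] 0.2
pan [ 476.8 -111.7] [188.2 106.1] 83.9 dock [-98.1  -0.5] -0.0
```

View pics/t6.png

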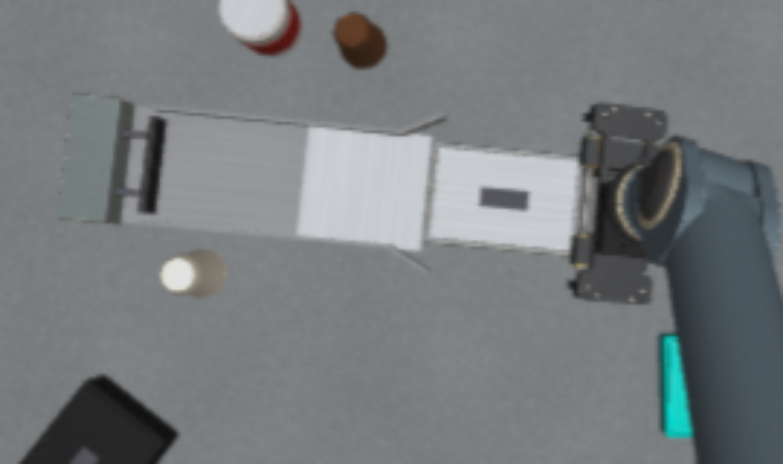

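Emit:
{"method": "apply_moves", "body": {"rows": [[0.053,0.497,0,0,0,0],[0.053,0.497,0,0,0,0],[0.053,0.497,0,0,0,0],[0.053,0.497,0,0,0,0],[0.053,0.497,0,0,0,0],[0.053,0.497,0,0,0,0],[0.053,0.497,0,0,0,0],[0.053,0.497,0,0,0,0],[0.053,0.497,0,0,0,0],[0.053,0.497,0,0,0,0],[0.053,0.497,0,0,0,0],[0.053,0.497,0,0,0,0],[0.053,0.497,0,0,0,0],[0.053,0.497,0,0,0,0],[0.053,0.497,0,0,0,0],[0.053,0.497,0,0,0,0],[0.053,0.497,0,0,0,0],[0.053,0.497,0,0,0,0],[0.053,0.497,0,0,0,0],[0.053,0.497,0,0,0,0]]}}

```text
clock: 12.88
tool_pos: [0.4801, -0.0887, 0.0305]
ee_rot: [-3.141, 1.321, 1.464]
force: [-0.3, -2.1, -1.5]
gripper_width: 0.0603
```

Run:
```python
from h import *
st()
m,im,d=cam('top');P=pts(m,d)
cv2.imwrite('pics/t7.png',cv2.resize(im[140:300,130:400],None,fx=2.9,fy=2.9)[...,::-1])
m,im,d=cam('scene')
cv2.imwrite('pics/s7.png',cv2.resize(im[100:320,230:500],None,fx=2.7,fy=2.7)[...,::-1])
```

```text
t 12.875 tcp [ 0.4801 -0.0887  0.0305] F [-0.3 -2.1 -1.5] w 0.06
[[ 0.026  0.994 -0.104]
 [ 0.246 -0.107 -0.963]
 [-0.969 -0.    -0.247]]
q [ 0.72  0.54 -0.59  2.09  0.08  0.61  0.03] dock [-74.9  -1.4] jaw yaw deg -6.1
```

View pics/t7.png

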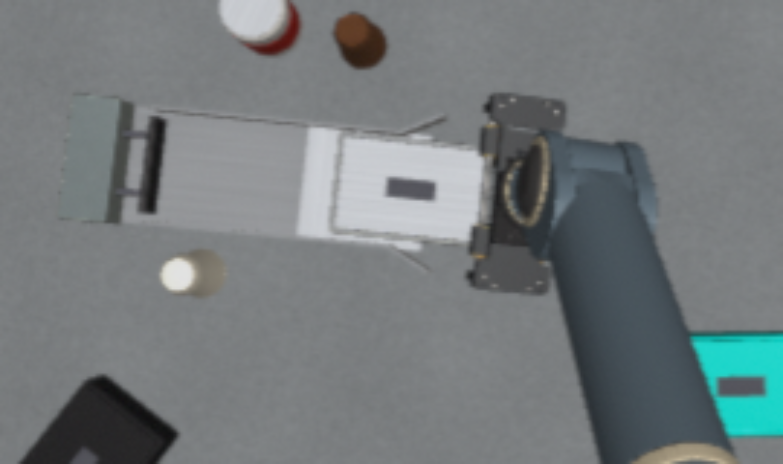

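View pics/s7.png

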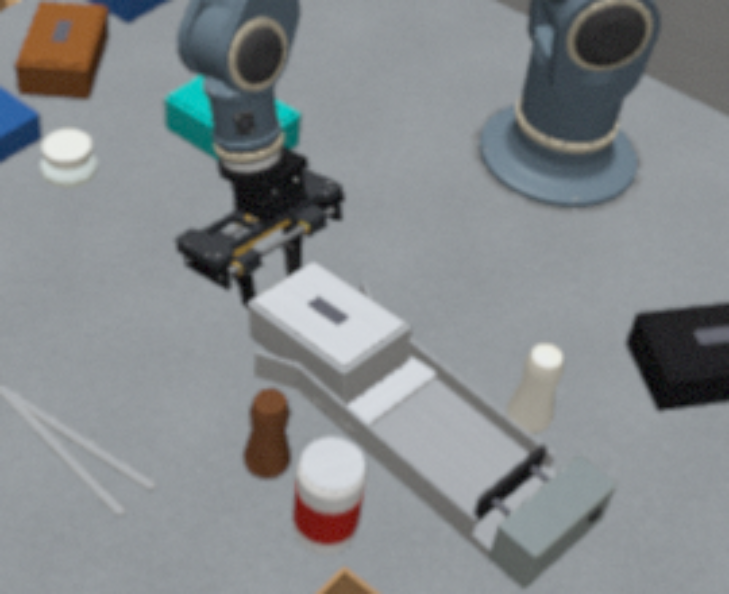

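Emit:
{"method": "apply_moves", "body": {"rows": [[0.053,0.497,0.07,0,0,0],[0.053,0.497,0.07,0,0,0],[0.053,0.497,0.07,0,0,0],[0.053,0.497,0.07,0,0,0],[0.053,0.497,0.07,0,0,0],[0.053,0.497,0.07,0,0,0],[0.053,0.497,0.09,0,0,0],[0.053,0.497,0.09,0,0,0],[0.053,0.497,0.09,0,0,0],[0.053,0.497,0.09,0,0,0],[0.053,0.497,0.09,0,0,0],[0.053,0.497,0.09,0,0,0],[0.053,0.497,0.09,0,0,0],[0.053,0.497,0.09,0,0,0],[0.053,0.497,0.1,0,0,0],[0.053,0.497,0.1,0,0,0],[0.053,0.497,0.1,0,0,0],[0.053,0.497,0.1,0,0,0],[0,0,0,0,0,0]]}}

```text
clock: 15.35
tool_pos: [0.4898, 0.0013, 0.0462]
ee_rot: [3.14, 1.321, 1.463]
force: [-0.0, -1.5, -0.7]
gripper_width: 0.0602
```

```bash
cat >> h.py <<'E'
def look(tag):
    m,im,d=cam('top');P=pts(m,d)
    a=im[150:260,130:350]
    cv2.imwrite('pics/t%s.png'%tag,cv2.resize(a,None,fx=3.5,fy=3.5)[...,::-1])
    m,im,d2=cam('scene')
    cv2.imwrite('pics/s%s.png'%tag,cv2.resize(im[160:310,270:470],None,fx=3.6,fy=3.6)[...,::-1])
    return P,pts(m,d2)
E
python3 - <<'E'
from h import *
st()
look('8')
E
```

```text
t 15.35 tcp [0.4898 0.0013 0.0462] F [-0.  -1.5 -0.7] w 0.06
[[ 0.027  0.994 -0.103]
 [ 0.246 -0.106 -0.963]
 [-0.969  0.    -0.247]]
q [ 0.56  0.5  -0.61  2.11  0.05  0.59 -0.14] dock [15.6 -1.5] jaw yaw deg -6.1
```

View pics/s8.png

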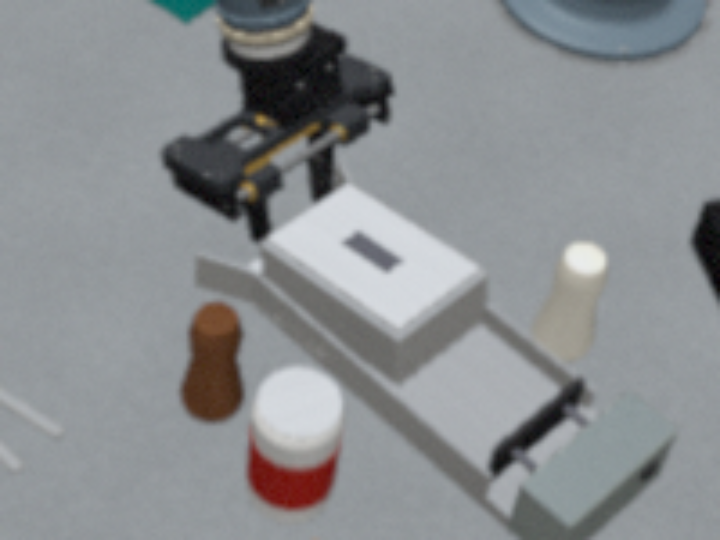

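Emit:
{"method": "apply_moves", "body": {"rows": [[0.037,0.35,0.04,0,0,0],[0.037,0.35,0.04,0,0,0],[0.037,0.35,0.04,0,0,0],[0.037,0.35,0.04,0,0,0],[0.037,0.35,0.04,0,0,0],[0.037,0.35,0,0,0,0],[0.037,0.35,0,0,0,0],[0.037,0.35,0,0,0,0],[0.037,0.35,0,0,0,0],[0.037,0.35,0,0,0,0],[0.037,0.35,0,0,0,0],[0.037,0.35,0,0,0,0],[0,0,0,0,0,0]]}}

```text
clock: 17.08
tool_pos: [0.4939, 0.0429, 0.0479]
ee_rot: [-3.14, 1.321, 1.466]
force: [-0.1, -0.6, -0.6]
gripper_width: 0.0602
```

Run:
```python
from h import *
st()
look('9')
```

```text
t 17.075 tcp [0.4939 0.0429 0.0479] F [-0.1 -0.6 -0.6] w 0.06
[[ 0.026  0.994 -0.103]
 [ 0.246 -0.106 -0.963]
 [-0.969 -0.    -0.247]]
q [ 0.47  0.5  -0.6   2.11  0.05  0.57 -0.22] dock [57.4 -1.1] jaw yaw deg -6.1
```

View pics/s9.png

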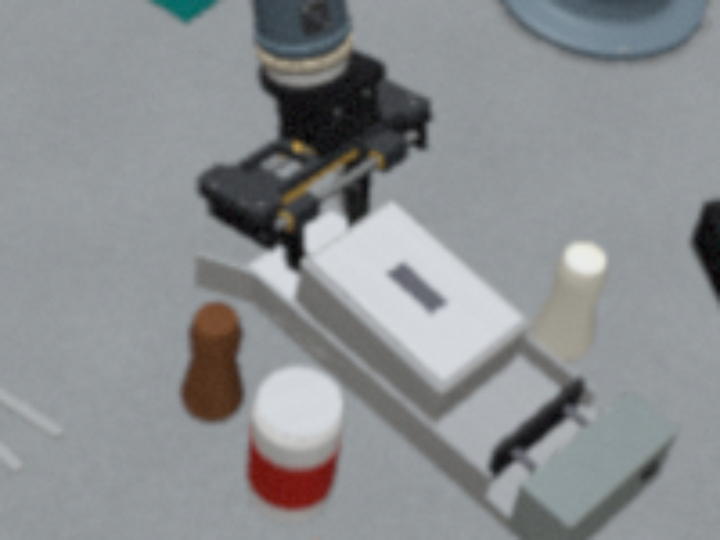

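View pics/t9.png

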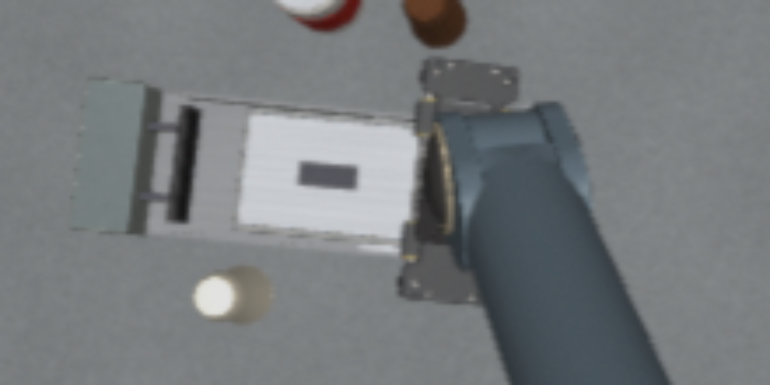

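Emit:
{"method": "apply_moves", "body": {"rows": [[0.037,0.35,0,0,0,0],[0.037,0.35,0,0,0,0],[0.037,0.35,0,0,0,0],[0.037,0.35,0,0,0,0],[0.037,0.35,0,0,0,0],[0.037,0.35,0,0,0,0],[0.037,0.35,0,0,0,0],[0.037,0.35,0,0,0,0],[0.037,0.35,0,0,0,0],[0.037,0.35,0,0,0,0],[0.037,0.35,0,0,0,0],[0.037,0.35,0,0,0,0],[0.037,0.35,0,0,0,0],[0,0,0,0,0,0]]}}

```text
clock: 18.92
tool_pos: [0.499, 0.0886, 0.0481]
ee_rot: [3.14, 1.321, 1.463]
force: [-1.1, -1.1, 0.2]
gripper_width: 0.0602
```

```bash
cat >> h.py <<'E'
def meas(Ps):
    # lid plane & edges in dock frame
    for P in Ps:
        D=(P[...,:2]-O);a=D@U*1000;b=D@V*1000;Z=P[...,2]*1000
        k=(Z>66)&(Z<95)&(abs(b)<50)&(a>90)&(a<320)
        kk,l,s,_=cv2.connectedComponentsWithStats(k.astype(np.uint8))
        # lid plane
        kl=(Z>70)&(Z<95)&(abs(b)<42)&(a>160)&(a<265)
        A=np.c_[a[kl],np.ones(kl.sum())]; s=np.linalg.lstsq(A,Z[kl],rcond=None)[0]
        m=(abs(b)<40)&(a>100)&(a<310)&(abs(Z-(s[0]*a+s[1]))<4)
        print('lid slope',s[0].round(4),'z at 206',(s[0]*206+s[1]).round(1),'lid x range',np.percentile(a[m],[0.5,99.5]).round(1))
        kp=(Z>45)&(Z<60)&(abs(b)<45)&(a>268)&(a<308); print('plate x range',np.percentile(a[kp],[2,50,98]).round(1) if kp.any() else None)
E
python3 - <<'E'
from h import *
z=np.load('pics/top0.npz');z2=np.load('pics/scene0.npz')
for P in (z['P'],z2['P']):
    D=(P[...,:2]-O);a=D@U*1000;b=D@V*1000;Z=P[...,2]*1000
    kp=(Z>45)&(Z<60)&(abs(b)<45)&(a>268)&(a<308); print('plate free',np.percentile(a[kp],[2,50,98]).round(1))
st()
meas(look('10'))
E
```

```text
plate free [277.3 281.1 300.7]
plate free [277.5 284.3 297.8]
t 18.925 tcp [0.499  0.0886 0.0481] F [-1.1 -1.1  0.2] w 0.06
[[ 0.027  0.994 -0.103]
 [ 0.246 -0.106 -0.963]
 [-0.969  0.    -0.247]]
q [ 0.36  0.5  -0.59  2.1   0.05  0.55 -0.31] dock [103.4  -1.3] jaw yaw deg -6.1
lid slope -0.056 z at 206 79.7 lid x range [128.5 268.2]
plate x range [277.6 281.1 302. ]
lid slope -0.0533 z at 206 79.2 lid x range [104.2 270.7]
plate x range [269.3 282.2 296.8]
```

View pics/s10.png

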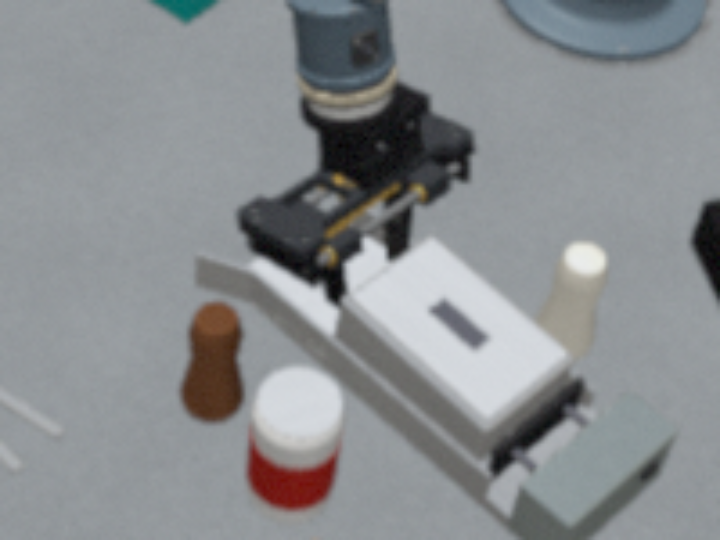

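View pics/t10.png

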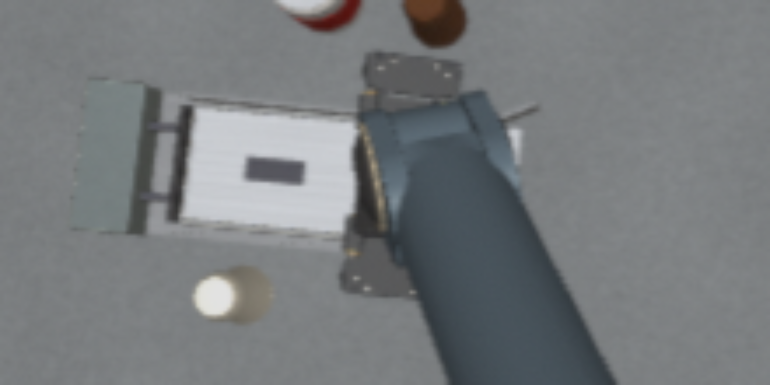

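Emit:
{"method": "apply_moves", "body": {"rows": [[0.021,0.199,0,0,0,0],[0.021,0.199,0,0,0,0],[0.021,0.199,0,0,0,0],[0.021,0.199,0,0,0,0],[0.021,0.199,0,0,0,0],[0.021,0.199,0,0,0,0],[0.021,0.199,0,0,0,0],[0.021,0.199,0,0,0,0],[0,0,0,0,0,0],[0,0,0,0,0,0]]}}

```text
clock: 20.27
tool_pos: [0.5003, 0.1008, 0.0474]
ee_rot: [-3.138, 1.325, 1.466]
force: [-1.4, -9.4, 2.1]
gripper_width: 0.06
```

Run:
```python
from h import *
st()
meas(look('11'))
```

```text
t 20.275 tcp [0.5003 0.1008 0.0474] F [-1.4 -9.4  2.1] w 0.06
[[ 0.026  0.994 -0.105]
 [ 0.242 -0.108 -0.964]
 [-0.97  -0.001 -0.243]]
q [ 0.33  0.5  -0.58  2.09  0.06  0.55 -0.34] dock [115.7  -1.4] jaw yaw deg -6.2
lid slope -0.0564 z at 206 80.0 lid x range [142.7 280.4]
plate x range [286.9 289.5 306.4]
lid slope -0.04 z at 206 79.2 lid x range [110.3 281.5]
plate x range [281.7 289.  299.1]
```

View pics/s11.png

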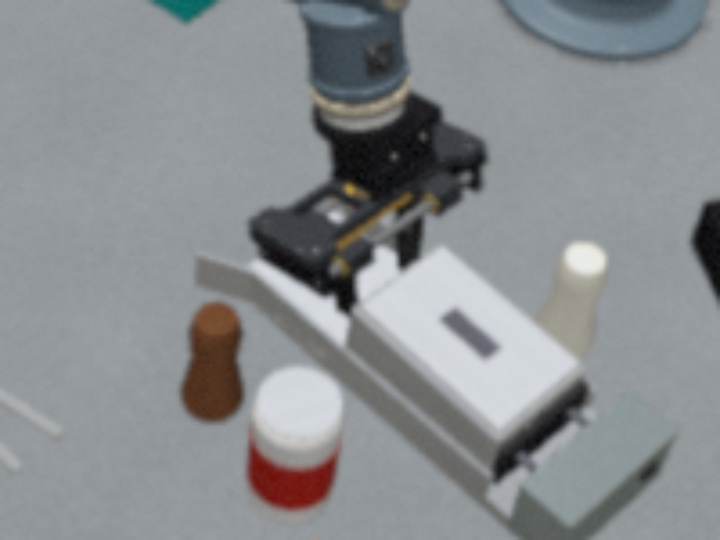

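Emit:
{"method": "apply_moves", "body": {"rows": [[0.021,0.199,0,0,0,0],[0.021,0.199,0,0,0,0],[0.016,0.15,0,0,0,0],[0,0,0,0,0,0],[0,0,0,0,0,0]]}}

```text
clock: 21.0
tool_pos: [0.5006, 0.1054, 0.0467]
ee_rot: [-3.134, 1.326, 1.469]
force: [-0.1, -10.5, -2.7]
gripper_width: 0.0602
```

Run:
```python
from h import *
st()
meas(look('12'))
```

```text
t 21.0 tcp [0.5006 0.1054 0.0467] F [ -0.1 -10.5  -2.7] w 0.06
[[ 0.025  0.994 -0.106]
 [ 0.241 -0.109 -0.964]
 [-0.97  -0.002 -0.242]]
q [ 0.32  0.5  -0.58  2.09  0.06  0.55 -0.35] dock [120.3  -1.1] jaw yaw deg -6.3
lid slope -0.0507 z at 206 79.9 lid x range [148.1 285. ]
plate x range [292.  293.2 305.1]
lid slope -0.0356 z at 206 79.1 lid x range [120.7 286.5]
plate x range [286.5 293.1 297.7]
```

Emit:
{"method": "apply_moves", "body": {"rows": [[0,0,-0.2,0,0,0],[0,0,-0.2,0,0,0],[0,0,-0.2,0,0,0],[0,0,-0.2,0,0,0],[0,0,-0.2,0,0,0],[0,0,-0.2,0,0,0],[0,0,-0.1,0,0,0],[0,0,0,0,0,0]]}}

```text
clock: 22.1
tool_pos: [0.5013, 0.1047, 0.0348]
ee_rot: [-3.139, 1.327, 1.463]
force: [-2.3, -14.1, 8.9]
gripper_width: 0.0596
```

Run:
```python
from h import *
st()
meas(look('13'))
```

```text
t 22.1 tcp [0.5013 0.1047 0.0348] F [ -2.3 -14.1   8.9] w 0.06
[[ 0.026  0.994 -0.107]
 [ 0.24  -0.11  -0.965]
 [-0.97  -0.001 -0.241]]
q [ 0.3   0.52 -0.56  2.1   0.07  0.52 -0.36] dock [119.7  -1.9] jaw yaw deg -6.3
lid slope -0.0015 z at 206 76.1 lid x range [146.1 282.7]
plate x range [290.2 292.5 304.4]
lid slope 0.0119 z at 206 75.5 lid x range [118.6 284.1]
plate x range [284.8 291.5 296.4]
```

View pics/s13.png

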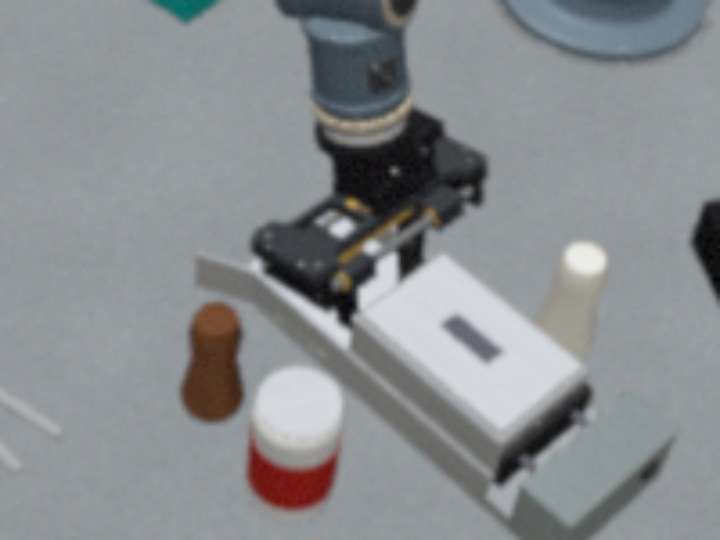

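Emit:
{"method": "apply_moves", "body": {"rows": [[-0.021,-0.199,0,0,0,0],[-0.021,-0.199,0,0,0,0],[-0.021,-0.199,0,0,0,0],[-0.021,-0.199,0,0,0,0],[-0.021,-0.199,0,0,0,0],[-0.021,-0.199,0,0,0,0],[-0.021,-0.199,0,0,0,0],[-0.021,-0.199,0.05,0,0,0],[-0.053,-0.497,0.1,0,0,0],[-0.08,-0.75,0.1,0,0,0],[-0.106,-0.994,0.1,0,0,0],[-0.106,-0.994,0.1,0,0,0],[-0.106,-0.994,0.1,0,0,0],[0,0,3,0,0,0],[0,0,3,0,0,0],[0,0,3,0,0,0],[0,-3,2,0,0,0],[0,-4,2,0,0,0],[0,-4,0,0,0,0],[0,0,0,0,0,0]]}}

```text
clock: 24.7
tool_pos: [0.495, -0.0632, 0.1703]
ee_rot: [3.14, 1.323, 1.456]
force: [0.8, -0.4, -0.5]
gripper_width: 0.0597
```

Run:
```python
from h import *
st()
meas(look('14'))
```

```text
t 24.7 tcp [ 0.495  -0.0632  0.1703] F [ 0.8 -0.4 -0.5] w 0.06
[[ 0.028  0.994 -0.11 ]
 [ 0.244 -0.114 -0.963]
 [-0.969  0.    -0.246]]
q [ 0.73  0.33 -0.65  1.97 -0.06  0.9   0.03] dock [-48.  -13.5] jaw yaw deg -6.5
lid slope -0.0062 z at 206 76.2 lid x range [131.7 281.5]
plate x range [288.6 291.  306.6]
lid slope 0.0131 z at 206 75.3 lid x range [131.9 282.3]
plate x range [283.3 289.7 293.6]
```

View pics/s14.png

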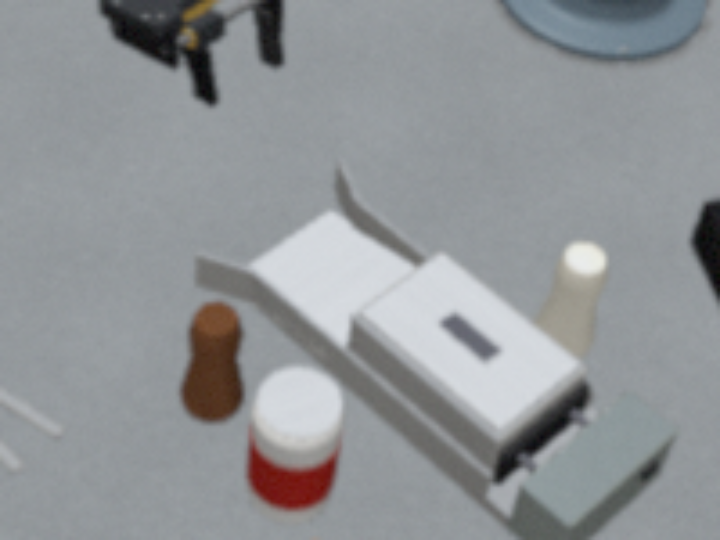

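View pics/t14.png

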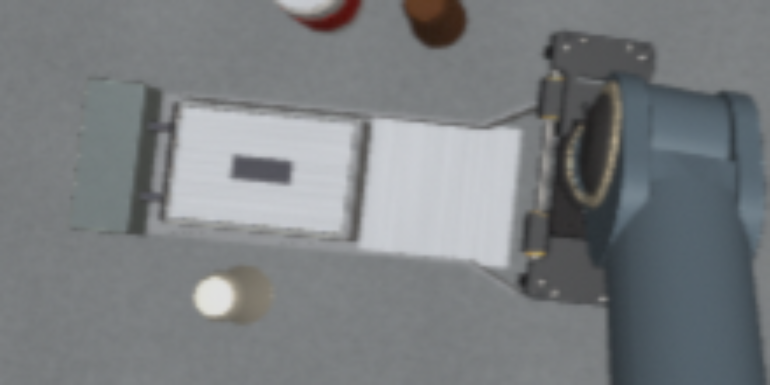

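Emit:
{"method": "apply_moves", "body": {"rows": [[0,-3,2,0,0,0],[0,-3,2,0,0,0],[0,0,0,0,0,0],[0,0,0,0,0,0],[0,0,0,0,0,0],[0,0,0,0,0,0]]}}

```text
clock: 25.55
tool_pos: [0.4947, -0.1178, 0.2101]
ee_rot: [-3.138, 1.321, 1.469]
force: [-0.1, -0.3, -1.0]
gripper_width: 0.0602
```

Run:
```python
from h import *
P,_=look('15');meas([P,_])
z=np.load('pics/top0.npz')['P'][...,2]
m,im,d=cam('top')
ch=(abs(P[...,2]-z)>.015).astype(np.uint8)
k,l,s,c=cv2.connectedComponentsWithStats(ch)
print([ (s[i].tolist()) for i in range(1,k) if s[i,4]>25])
```

```text
lid slope -0.0024 z at 206 76.2 lid x range [130.9 280.2]
plate x range [288.6 290.7 306. ]
lid slope 0.0128 z at 206 75.3 lid x range [132.5 282.3]
plate x range [283.1 289.7 298.3]
[[289, 156, 90, 244, 13775], [175, 179, 61, 40, 1977], [498, 314, 142, 86, 7597], [250, 355, 51, 45, 1089], [233, 364, 19, 24, 155], [229, 389, 16, 11, 97]]
```

Nothing has changed except the pan and the arm, and the pan is stable, so I'm handing the job in.

Run:
```python
from h import *
print(r.finish_job())
```

```text
the job is handed in; nothing more can be done
None
```

The pan is in the bay: it lies flat on the bay floor between the lip and the end plate, and the job was handed in after about 26 s of the 72 s allowed.

**What I did:** I lined the pan up with the dock by pushing its near side with two fingers. I then pushed from the rear with the fingers tilted back, up the ramp and over the lip. At full push I drew the rear end down behind the lip, then backed off slowly.

**Last checks:**
- **Pan:** lid height is about 76 mm, which is bay floor plus pan height. The lid slopes about 0.00 rad in the top view. It read the same before and after about 0.85 s with the robot clear.
- **End plate:** it is held in by roughly 10 mm. It peaked at about 14 mm while pushing, short of the 22 mm stop.
- **Forces:** the highest force I read on the tool was about 17 N.
- **Bystanders:** comparing top-view depth with the start, only the pan and the robot had changed. Anything hidden under the arm was not covered by this check.

**Disagreement:** the scene camera gave a lid slope of +0.013 rad against about zero from the top camera. I put this down to that camera's calibration. A pan still on the lip would slope about −0.05 rad.

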